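Clear the jammed vial feeder and close up the row

TASK

Two vials have jammed shoulder to shoulder in the funnel of the vial feeder. Ease one of the two straight back against the follower until the other is free and lead that one into the single-file lane, then push the follower up by its black post until the leading vial has snapped past the spring detent onto the stop of the pick nest and all three vials stand one behind the other without gaps, the follower's nose against the last. Be gentle with the glass (the nest's place varies: stop as soon as you feel the row is home), keep the vials standing on the deck, and leave the other things on the bench alone.

Things in the scene. Friction and masses are not known exactly. Their poses are not given: they have to be found in the camera images.
- feeder: fixed vial feeder: aluminium deck 334 x 92 mm with steel guides 8 mm thick. Origin on the bench under the centre line where the taper begins; x along the feed (follower to pick nest), y left of it, z up. Deck top z = 14 mm, guide tops z = 34 mm. Hopper x = -163 to 0 between guides at y = +-30; taper x = 0 to 22; then the lane, y = +-15.5, to x = 160 (mm).
- lane_mouth (a point): on the deck in the middle of the lane's entrance: x = 22, y = 0, z = 14 mm of the feeder. The guides taper from +-30 mm at x = 0 to +-15.5 mm here. Vials and guides slide on each other with friction about 0.25.
- lane_mid (a point): on the deck on the lane's centre line, at x = 85, y = 0, z = 14 mm of the feeder. Beyond it an aluminium pick nest sits like a saddle on the lane guides (top z = 52 mm), clamped by hand somewhere along 18 mm, not listed: its spring detent is at x = 101 to 119 mm, its black stop pad always 23.5 mm beyond the detent. It does not yield.
- detent (a joint): how far the detent's ball (13 mm diameter, reaches 8 mm into the lane from the -y side, 41 mm above the bench) is pressed in, m: 0 free, 0.005 as a vial passes, about 0.0026 while the lead vial is home on the pad. Passing it takes about 5 N along the lane (about 8 N at the follower with its drag); then the vial snaps forward.
- vial_left: amber glass vial with a white screw cap, upright; origin at the centre of its underside (on the deck). Body 28 mm diameter up to 42 mm, cap 22 mm diameter from 48 to 61 mm above the origin; about 45 g (varies); the glass bears 14 N. At the start on the +y side of the jammed pair: about 14 mm off the centre line, 1 to 2 mm before the taper, touching its guide and the other vial.
- vial_right: amber glass vial with a white screw cap, upright; origin at the centre of its underside (on the deck). Body 28 mm diameter up to 42 mm, cap 22 mm diameter from 48 to 61 mm above the origin; about 45 g (varies); the glass bears 14 N. At the start on the -y side of the jammed pair, mirrored to the other.
- vial_lead: amber glass vial with a white screw cap, upright; origin at the centre of its underside (on the deck). Body 28 mm diameter up to 42 mm, cap 22 mm diameter from 48 to 61 mm above the origin; about 45 g (varies); the glass bears 14 N. At the start alone in the lane (feeder x = 76 to 84 mm), short of the detent; home on the stop pad: x = 110 to 129 mm, 9.5 past the detent.
- follower (a joint): position of the follower along the feed, m: 0 where the nose face is at x = -15.5 mm of the feeder (touching the jammed pair), positive forward, range -0.042 to 0.080. Sliding drag about 2.5 N; it stays where it is left and gives way when a vial is pressed back against its nose.
- follower_nose (a point): middle of the front face of the follower's white nose, 34 mm above the bench. Nose 28 mm wide, 60 mm long, from 2 to 38 mm above the deck; it fits into the lane. The carriage behind it is 44 mm long, 85 mm wide, rides on the guides (top 41 mm above the bench) and must stay behind the taper.
- follower_grip (a point): on the axis of the follower's black square post (18 x 18 mm, 46 mm tall, faces along the feed), 15 mm below its top, 72 mm above the bench, 82 mm behind the nose's front face
- beaker_100: small clear beaker, 59 x 65 mm, 72 mm tall, standing on the bench; bystander; origin at the centre of its underside
- petri_dish: closed petri dish, 94 mm diameter, 14 mm tall; bystander; origin at the centre of its underside
- label_tape: roll of white label tape, 78 mm diameter, 19 mm tall, lying on the bench; bystander; origin at the centre of its underside
Things that resemble listed ones, but are neither listed nor needed, are in the scene too. Leave any purple look-alike of the vial_right alone. What is shaped like the vial_left but blue is not meant.

How it is judged (in metres and radians):
On the way, in this order (a step that is already met when the one before it is completed fails the run):
1. one vial of the jammed pair has been eased back by about 6 mm or more (x of any of vial_left, vial_right in the frame of feeder below -0.008 m), for 0.1 s.
2. the other one stands in the single-file lane (x of any of vial_left, vial_right in the frame of feeder above 0.022 m), for 0.1 s.
3. the lead vial rides over the detent's ball (value of joint detent above 0.0042 m), for 0.03 s.
At the end, for the whole second after the job is handed in: Lead vial past the detent and on the nest's stop pad (ball pressed in 1.2 to 3.8 mm, vial within 4 mm of the centre line); the other two behind it in the lane, single file, either order, gaps under 1.5 mm; follower's nose within 2 mm of the last; all upright on the deck, at rest (value of joint detent between 0.0012 and 0.0038 m and x of vial_lead in the frame of feeder between 0.108 and 0.132 m and y of vial_lead in the frame of feeder between -0.004 and 0.004 m and ((horizontal distance between vial_lead and vial_left below 0.0295 m and horizontal distance between vial_left and vial_right below 0.0295 m and horizontal distance between follower_nose and vial_right below 0.016 m and x of vial_right in the frame of feeder above 0.05 m) or (horizontal distance between vial_lead and vial_right below 0.0295 m and horizontal distance between vial_right and vial_left below 0.0295 m and horizontal distance between follower_nose and vial_left below 0.016 m and x of vial_left in the frame of feeder above 0.05 m)) and angle between each of vial_left, vial_right, vial_lead's own z axis and vertical below 0.08 rad and z of each of vial_left, vial_right, vial_lead in the frame of feeder below 0.017 m and linear speed of each of vial_left, vial_right, vial_lead below 0.01 m/s and velocity of joint follower below 0.01 m/s); the robot touches nothing.
It fails at once if the glass is overloaded: vials pressed against one another with more than 14 N, or a vial pressed by the fingers with more than 20 N (contact force between vial_left and vial_right above 14 N or contact force between any of vial_left, vial_right and vial_lead above 14 N or contact force between any of vial_left, vial_right, vial_lead and the fingers above 20 N).
It fails at once if a vial is tipped over or lifted off the deck (angle between any of vial_left, vial_right, vial_lead's own z axis and vertical above 0.35 rad or z of any of vial_left, vial_right, vial_lead in the frame of feeder above 0.026 m).
It fails at once if one of the bystanders (beaker, petri dish, tape roll) is moved by more than 15 mm (distance of any of beaker_100, petri_dish, label_tape from where it was at the start of the episode above 0.015 m).
It also fails if it takes over 59 s, if anything falls off the work surface, if the arm or the gripper's body presses on something with over 40 N, if the wrist force passes 120 N, or if a joint passes its speed limit or range.

ROBOT

A 7-joint arm with a two-finger parallel gripper is mounted at the origin on a cart in front of the work surface, level with it; the furniture and walls round the work are solid. World frame = base frame: x ahead of the robot, y to its left, z up, the work surface at z = 0. Lengths are in mm, angles in rad, forces in N, time in s.
With the tool pointing down it reaches from about 400 to 875 mm from the base axis. Payload 4.4 kg.
Tool frame: the origin (TCP) lies on the centre line of the jaws, within the pads' length; the fingertips stand 11 mm ahead of it and the grasp point (between the pads) lies 8 mm behind it; z points along the fingers, y is the line along which they close (so a half turn about z gives the same grasp; the last joint's range is limited). The gripper opens to 85 mm and grips with 20 to 120 N. Pads are 22 mm wide; open, the fingers measure 114 mm over their backs; the gripper's body (76 mm by 85 mm) begins 54 mm behind the grasp point. The pads swing forward as they close: fully open they stand 13 mm farther back than shut.
Start: joints at [1.101, 0.628, 0.038, 1.517, -0.027, 0.996, -0.02], TCP at [255.423, -597.726, 242.313] pointing down, gripper open.
Joint ranges: [-3.06, 3.06], [-0.37, 2.12], [-1.25, 1.32], [0.18, 2.47], [-1.1, 4.24], [0.23, 1.98], [-2.94, 2.94]. Speed limits (rad/s): [2.57, 2.57, 3.14, 3.14, 3.14, 3.14, 3.14].

INTERFACE

Orientations are given as a unit quaternion [w, x, y, z].
In Python, from cell import env, read_camera, camera_info gives the robot as it stands. The module is installed in compiled form; this text tells all that it offers.
- The arm moves only by the tool jog_arm, never from a script. Its argument "series" is a list of rows, each an object of numbers: "x", "y", "z": the shift along the tool's x, y, z in m; "twist": the turn about the tool's z in degrees; "grip": the opening, from 0 (shut) to 1 (fully open). A call has 1 to 5 rows; each row is the pose to reach, as a shift and turn from the pose commanded when the call began, along the tool's axes at that moment; what a row does not reach only later rows make up. A row lasts 1/12 s, in which the tool goes at most 41.7 mm and 7.16 degrees, less where a joint would pass 70% of its speed; a pose out of reach is approached as far as the arm can. A call with a gripper value outside its range is refused whole. The fingers move at their own pace and stop on an object; "squeeze" is the grip in N (left out, the last holds). Time passes only in rows, so rows that repeat a pose let the fingers close. It gives the time, the measured TCP pose, the force, the opening and the grip force at its end, in the units of the state.
- env.get_state(): the state, without advancing time (a new reading comes with each control period).
- read_camera(name): name is "side" or "top"; returns the picture (400x640x3 uint8, blue, green, red); there is no depth.
- camera_info(name): a dict with "K" (3x3 intrinsics, pixels), "dist" ([k1, k2, p1, p2, k3] as OpenCV has them; the pictures are not rectified), "xyz" and "attitude" of the camera in the world. Camera axes: x right, y down, z forward; pixel columns grow to the right and rows downward; lengths in mm; the calibration is good to about 2 mm. A picture is of the moment at which its call begins. camera_info takes no time and is no camera call.
- env.finish_job(): hands the job in; it is judged then, once.
The state is a dict: "t": time; "joint_positions": joint angles; "dq": joint speeds; "tau": joint torques, N m; "ee_pos": TCP position; "orientation": TCP orientation; "force": force on the tool from outside, world axes, zero at the start; "torque": the same for the moment, N m; "gripper_width": finger opening in mm; "grip_force": force on a finger pad.
Only numpy, scipy, OpenCV 4.12 (cv2) and the standard library are available. Lean on these libraries where they do the work, as an engineer would, in place of code of your own. Each camera call takes 0.05 s, during which the arm holds its last target. There are 200 camera calls.

## Working session

There is one attempt and no reset: what is moved stays moved. The work goes in short steps, Python scripts to look and compute and a tool call to move; the robot and the scene stay as the last step left them, time stands still between calls to the robot, and variables do not carry over. Pictures are saved under pics/ and viewed, at most 10 in all, crops included, and the job is handed in when it is done.

Besides the shell and the picture viewer there is one more tool, called after "Call:" as a command line: name --argument value ..., lists and objects as JSON in quotes. jog_arm: Moves the arm, as the interface text tells. Its arguments: {"type":"object","properties":{"series":{"type":"array","items":{"type":"object","properties":{"x":{"type":"number"},"y":{"type":"number"},"z":{"type":"number"},"twist":{"type":"number"},"grip":{"type":"number"}}}},"squeeze":{"type":"number"}},"required":["series"]}

```bash
mkdir -p pics; ls
python3 - <<'E'
from cell import env, read_camera, camera_info
import cv2
for n in("top","side"):
    im=read_camera(n); cv2.imwrite(f"pics/{n}0.png",im)
    print(n,camera_info(n))
s=env.get_state(); print({k:s[k] for k in("t","ee_pos","orientation","force","gripper_width")})
E
```

```text
pics
top {'K': array([[490.40245947,   0.        , 320.44606055],
       [  0.        , 490.40245947, 195.68688552],
       [  0.        ,   0.        ,   1.        ]]), 'dist': array([-0.07344452,  0.        ,  0.        ,  0.        ,  0.        ]), 'xyz': array([ 432.95465364,  -32.05190944, 1268.62687938]), 'attitude': array([ 0.01876574, -0.70593518,  0.70709248, -0.03638128])}
side {'K': array([[361.92074309,   0.        , 319.51836024],
       [  0.        , 361.92074309, 201.98826326],
       [  0.        ,   0.        ,   1.        ]]), 'dist': array([-0.03175602,  0.        ,  0.        ,  0.        ,  0.        ]), 'xyz': array([400.85269273, 705.0317555 , 641.15707463]), 'attitude': array([ 0.04330333, -0.0627448 ,  0.89269054, -0.4441751 ])}
{'t': 0.1, 'ee_pos': array([ 255.23637106, -597.193024  ,  241.47000978]), 'orientation': array([-8.66608999e-04,  9.79687353e-01,  2.00529081e-01, -1.65751979e-04]), 'force': array([-0.25619313,  0.1546173 , -0.40295508]), 'gripper_width': 85.33436655281555}
```

View pics/top0.png

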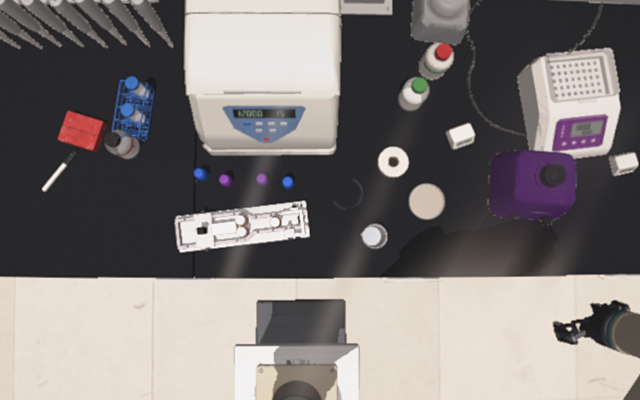

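View pics/side0.png

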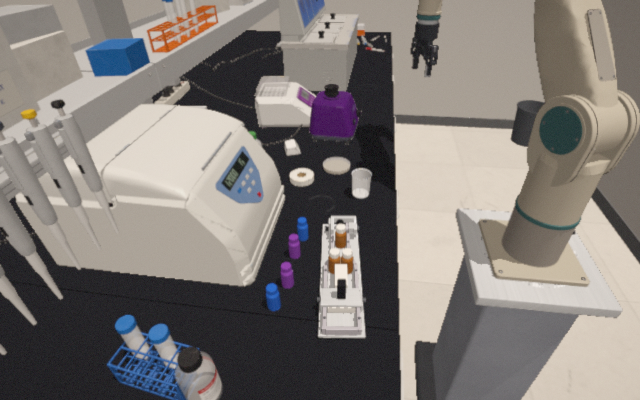

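Top view: the feeder spans (176–310, 203–250), with the black post at (202,230), the jammed caps at about (240,219) and (243,230), and the lead cap at (276,222). The blue and purple vials at (200,174), (225,180), (262,180) and (288,182) stand outside the feeder. They are the look-alikes, so I leave them alone. Next I confirm this in one enlarged crop of both views.

```bash
cat > h.py <<'E'
import numpy as np, cv2
from scipy.spatial.transform import Rotation as R
from cell import env, read_camera, camera_info
def cam(n):
    c=camera_info(n); q=c["attitude"]; return c["K"],c["dist"],c["xyz"],R.from_quat([q[1],q[2],q[3],q[0]]).as_matrix()
def onplane(n,uv,z):
    K,d,p,M=cam(n); u=cv2.undistortPoints(np.array(uv,float).reshape(-1,1,2),K,d).reshape(-1,2)
    r=np.c_[u,np.ones(len(u))]@M.T
    return p+r*((z-p[2])/r[:,2])[:,None]
def proj(n,P):
    K,d,p,M=cam(n); return cv2.projectPoints((np.array(P,float).reshape(-1,3)-p)@M,np.zeros(3),np.zeros(3),K,d)[0].reshape(-1,2)
E
python3 - <<'E'
from h import *
t=cv2.imread("pics/top0.png");s=cv2.imread("pics/side0.png")
a=cv2.resize(t[195:260,165:325],None,fx=5,fy=5,interpolation=cv2.INTER_CUBIC)
b=cv2.resize(s[210:340,310:375],None,fx=5,fy=5,interpolation=cv2.INTER_CUBIC)
b=cv2.rotate(b[:600],cv2.ROTATE_90_CLOCKWISE)
b=cv2.resize(b,(500,271))
o=np.zeros((600,800,3),np.uint8);o[:325]=a;o[325:596,:500]=b
cv2.imwrite("pics/c.png",o)
print(onplane("top",[(176,216),(181,250),(306,202),(310,236)],14))
print(onplane("top",[(202,230)],87),onplane("top",[(240,219),(243,230),(276,222)],75))
E
```

```text
[[479.1755233  306.09729406  14.        ]
 [392.63613967 291.8321239   14.        ]
 [514.82033216 -26.39180306  14.        ]
 [427.90648876 -36.54593627  14.        ]]
[[442.86039817 223.0867298   87.        ]] [[469.59865214 133.62729286  75.        ]
 [442.92820972 126.11929167  75.        ]
 [462.23196495  46.19728536  75.        ]]
```

View pics/c.png

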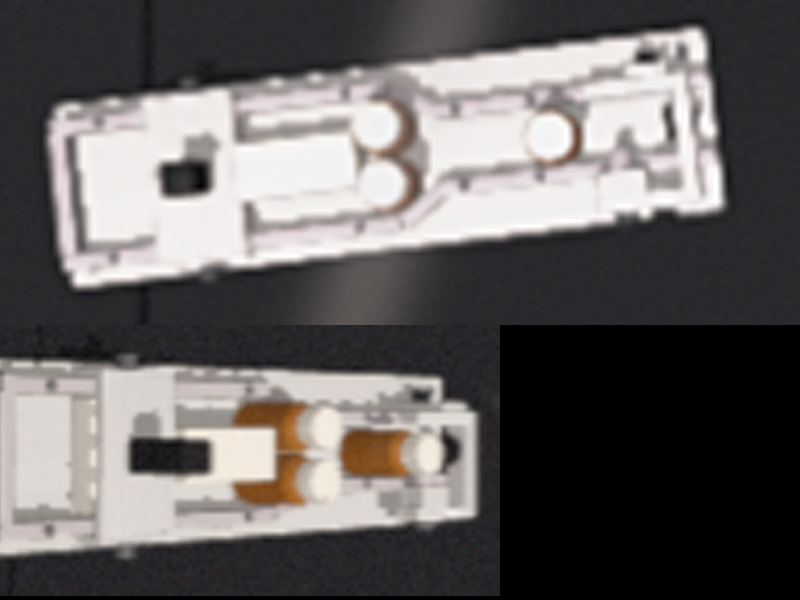

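The crop confirms the scene. It shows the post at top px (202.2,230.8), the amber pair at caps (241,220.2) for left and (242.8,231.8) for right, and the amber lead vial at cap (275.2,222.4). The feed runs to the right, i.e. world −y, and the nest is at the far right.

```bash
cat >> h.py <<'E'
def rod(O,a): 
    f=np.array([np.cos(a),np.sin(a)]); return f,np.array([-f[1],f[0]])
E
python3 - <<'E'
from h import *
t=cv2.imread("pics/top0.png");s=cv2.imread("pics/side0.png")
post=onplane("top",[(202.2,230.8)],87)[0,:2]
L,Rr,Ld=onplane("top",[(241,220.2),(242.8,231.8),(275.2,222.4)],75)[:,:2]
print(post,L,Rr,Ld)
A=np.array([post,L,Rr]);B=np.array([[-97.5,0],[-1.5,14],[-1.5,-14]])
d=Ld-post; print("ang axis",np.degrees(np.arctan2(d[1],d[0])),np.linalg.norm(d))
d=(L+Rr)/2-post; print("ang pair",np.degrees(np.arctan2(d[1],d[0])),np.linalg.norm(d), np.linalg.norm(L-Rr))
m=(cv2.cvtColor(t,cv2.COLOR_BGR2GRAY)>110).astype(np.uint8); m[:198]=0;m[255:]=0;m[:,:170]=0;m[:,320:]=0
c=max(cv2.findContours(m,0,2)[0],key=cv2.contourArea); r=cv2.minAreaRect(c); 
P=onplane("top",cv2.boxPoints(r),14)[:,:2]; print(P, P.mean(0)); 
for i in range(4):
    e=P[(i+1)%4]-P[i]; print(np.linalg.norm(e),np.degrees(np.arctan2(e[1],e[0])))
E
```

```text
[440.94282453 222.57892327] [466.68422533 131.17267382] [438.57242286 126.56926788] [461.2638172   48.13488983]
ang axis -83.35555915007572 175.62364175970595
ang pair -82.8918375898105 94.4337399826654 28.486220956657274
[[480.11210786 314.36589726]
 [521.28370623 -25.2982526 ]
 [426.08038696 -36.8006875 ]
 [385.35798771 301.13570806]] [453.20854719 138.35066631]
342.15031084881934 -83.08874191528133
95.89566209145674 -173.11093337026927
340.38114113674567 96.87119070185354
95.67330448019675 7.948622530125998
```

Call:
jog_arm --series '[{"twist": -7},{"twist": -14},{"twist": -21,"grip": 0},{"twist": -28},{"twist": -35}]'

```text
$.series[0]: bad value
```

Call:
jog_arm --series '[{"twist": -7},{"twist": -14},{"twist": -21},{"twist": -28},{"twist": -35}]'

```text
$.series[0]: bad value
```

Call:
jog_arm --series '[{"x": 0.026,"y": -0.03,"z": 0,"twist": -7,"grip": 0},{"x": 0.052,"y": -0.06,"z": 0,"twist": -14,"grip": 0},{"x": 0.078,"y": -0.09,"z": 0,"twist": -21,"grip": 0},{"x": 0.104,"y": -0.12,"z": 0,"twist": -28,"grip": 0},{"x": 0.13,"y": -0.15,"z": 0,"twist": -35,"grip": 0}]' --squeeze 20

```text
t: 0.52
ee_pos: [316.1, -406.7, 242.1]
orientation: [-0.0, 0.873, 0.488, -0.0]
force: [1.1, -0.1, 0.5]
gripper_width: 25.3
grip_force: 0.0
```

Call:
jog_arm --series '[{"x": 0.039,"y": -0.01,"z": 0,"twist": -7,"grip": 0},{"x": 0.078,"y": -0.02,"z": 0,"twist": -14,"grip": 0},{"x": 0.117,"y": -0.03,"z": 0,"twist": -21,"grip": 0},{"x": 0.156,"y": -0.04,"z": 0,"twist": -28,"grip": 0},{"x": 0.195,"y": -0.05,"z": 0,"twist": -35,"grip": 0}]'

```text
t: 0.93
ee_pos: [376.4, -214.9, 242.3]
orientation: [0.0, 0.685, 0.728, -0.0]
force: [1.3, 0.2, 0.6]
gripper_width: -0.2
grip_force: 0.0
```

Call:
jog_arm --series '[{"x": 0.038,"y": 0.0147,"z": 0,"twist": -3.4,"grip": 0},{"x": 0.076,"y": 0.0294,"z": 0,"twist": -3.4,"grip": 0},{"x": 0.114,"y": 0.0441,"z": 0,"twist": -3.4,"grip": 0},{"x": 0.152,"y": 0.0588,"z": 0,"twist": -3.4,"grip": 0},{"x": 0.19,"y": 0.0735,"z": 0.01,"twist": -3.4,"grip": 0}]'

```text
t: 1.35
ee_pos: [440.6, -21.4, 233.4]
orientation: [0.001, 0.666, 0.746, 0.001]
force: [0.5, -0.2, 0.7]
gripper_width: -0.3
grip_force: 0.0
```

Call:
jog_arm --series '[{"x": 0.025,"y": 0.01,"z": 0.028,"twist": -0.4,"grip": 0},{"x": 0.05,"y": 0.022,"z": 0.056,"twist": -0.4,"grip": 0},{"x": 0.08,"y": 0.035,"z": 0.08,"twist": -0.4,"grip": 0},{"x": 0.108,"y": 0.046,"z": 0.1,"twist": -0.4,"grip": 0},{"x": 0.108,"y": 0.046,"z": 0.11,"twist": -0.4,"grip": 0}]'

```text
t: 1.77
ee_pos: [473.5, 96.8, 120.3]
orientation: [-0.002, 0.66, 0.751, 0.002]
force: [0.7, 0.4, 0.5]
gripper_width: -0.5
grip_force: 0.0
```

Run:
```python
from h import *
s=env.get_state(); print(s["t"],s["ee_pos"],s["orientation"],s["force"])
t=read_camera("top");s=read_camera("side")
a=cv2.resize(t[190:260,165:325],None,fx=5,fy=5,interpolation=cv2.INTER_CUBIC)[:300]
b=cv2.resize(s[180:300,290:400],None,fx=4,fy=2.5,interpolation=cv2.INTER_CUBIC)[:300]
o=np.zeros((600,800,3),np.uint8);o[:300]=a;o[300:600,:b.shape[1]]=b
cv2.imwrite("pics/c2.png",o)
```

```text
1.7667 [473.52871834  96.76295252 120.32698478] [-0.00154172  0.65976793  0.75146518  0.00199528] [0.74676237 0.44779549 0.48431523]
```

View pics/c2.png

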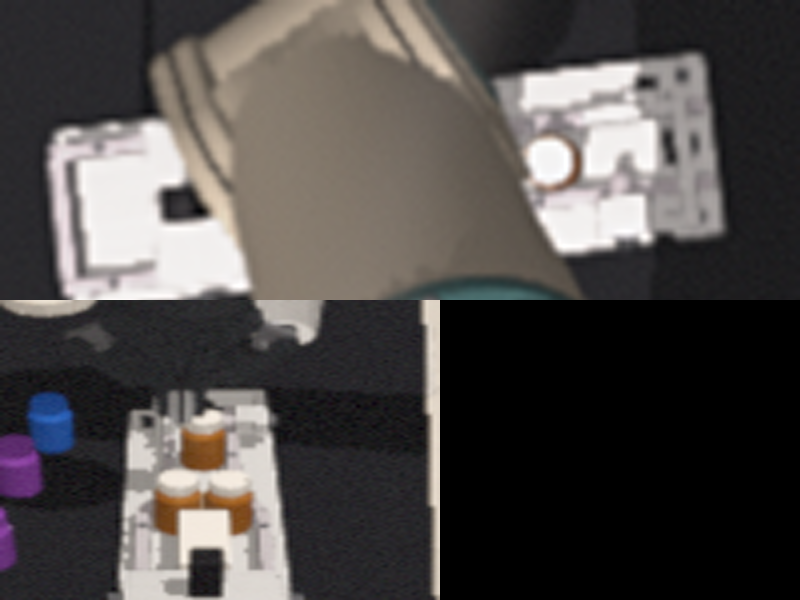

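The side view shows the pair at caps (180,484) and (229,484) with the lead vial behind, and the fingers are above and ahead of the left vial. I lower the shut fingers in front of it.

Call:
jog_arm --series '[{"x": 0,"y": 0,"z": 0.03,"twist": 0.5,"grip": 0},{"x": 0,"y": 0,"z": 0.055,"twist": 0.5,"grip": 0},{"x": 0,"y": 0,"z": 0.068,"twist": 0.5,"grip": 0},{"x": 0,"y": 0,"z": 0.068,"twist": 0.5,"grip": 0}]'

```text
t: 2.2
ee_pos: [471.3, 87.2, 52.9]
orientation: [-0.001, 0.667, 0.745, -0.002]
force: [-0.5, -0.4, -0.5]
gripper_width: -0.1
grip_force: 0.0
```

Call:
jog_arm --series '[{"x": 0.003,"y": 0,"z": 0,"twist": 0,"grip": 0},{"x": 0.005,"y": 0,"z": 0,"twist": 0,"grip": 0},{"x": 0.005,"y": 0,"z": 0,"twist": 0,"grip": 0}]'

```text
t: 2.45
ee_pos: [473.3, 94.8, 55.8]
orientation: [0.001, 0.666, 0.746, 0.001]
force: [0.0, 0.8, 0.1]
gripper_width: 0.1
grip_force: 0.0
```

Call:
jog_arm --series '[{"x": 0,"y": 0,"z": 0.002,"twist": 0,"grip": 0},{"x": 0,"y": 0,"z": 0.002,"twist": 0,"grip": 0},{"x": 0,"y": 0,"z": 0.002,"twist": 0,"grip": 0}]'

```text
t: 2.7
ee_pos: [472.5, 94.1, 52.8]
orientation: [0.0, 0.666, 0.746, 0.0]
force: [-0.2, 0.5, -0.5]
gripper_width: -0.0
grip_force: 0.0
```

Call:
jog_arm --series '[{"x": 0.003,"y": 0.001,"z": 0.002,"twist": -0.4,"grip": 0},{"x": 0.005,"y": 0.0015,"z": 0.002,"twist": -0.4,"grip": 0},{"x": 0.007,"y": 0.0015,"z": 0.002,"twist": -0.4,"grip": 0},{"x": 0.009,"y": 0.0015,"z": 0.002,"twist": -0.4,"grip": 0},{"x": 0.011,"y": 0.0015,"z": 0.002,"twist": -0.4,"grip": 0}]'

```text
t: 3.12
ee_pos: [472.5, 105.7, 50.3]
orientation: [-0.0, 0.664, 0.748, -0.0]
force: [-1.3, -0.4, -0.3]
gripper_width: -0.3
grip_force: 0.0
```

Call:
jog_arm --series '[{"x": 0.002,"y": 0,"z": 0,"twist": 0,"grip": 0},{"x": 0.004,"y": 0,"z": 0,"twist": 0,"grip": 0},{"x": 0.006,"y": 0,"z": 0,"twist": 0,"grip": 0}]'

```text
t: 3.37
ee_pos: [471.8, 111.5, 50.4]
orientation: [-0.0, 0.664, 0.748, -0.0]
force: [0.2, -0.4, -0.3]
gripper_width: 0.0
grip_force: 0.1
```

Call:
jog_arm --series '[{"x": 0.002,"y": 0,"z": 0,"twist": 0,"grip": 0},{"x": 0.004,"y": 0,"z": 0,"twist": 0,"grip": 0},{"x": 0.004,"y": 0,"z": 0,"twist": 0,"grip": 0}]'

```text
t: 3.62
ee_pos: [471.3, 114.9, 50.4]
orientation: [0.0, 0.664, 0.748, -0.0]
force: [0.3, -3.0, 0.5]
gripper_width: -0.5
grip_force: 1.1
```

Run:
```python
from h import *
s=env.get_state(); print(s["t"],s["ee_pos"],s["force"])
t=read_camera("top");s=read_camera("side")
b=cv2.resize(s[190:320,300:400],None,fx=6,fy=4.6,interpolation=cv2.INTER_CUBIC)[:598]
cv2.imwrite("pics/c3.png",b)
```

```text
3.6167 [471.29332907 114.93135974  50.41057643] [ 0.28193823 -3.02731769  0.54755357]
```

View pics/c3.png

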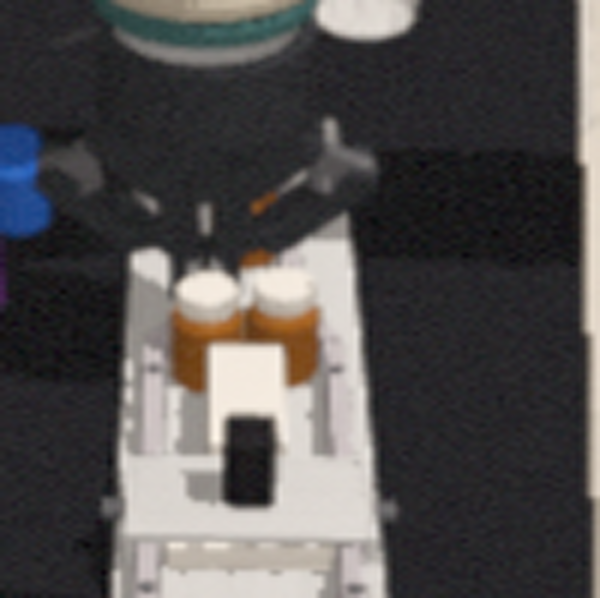

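The side view shows the fingers just touching the left vial's front, cap at (208,290). The reaction is 3 N, so contact is made. I ease it back.

Call:
jog_arm --series '[{"x": 0.002,"y": 0,"z": 0,"twist": 0,"grip": 0},{"x": 0.004,"y": 0,"z": 0,"twist": 0,"grip": 0},{"x": 0.006,"y": 0,"z": 0,"twist": 0,"grip": 0},{"x": 0.008,"y": 0,"z": 0,"twist": 0,"grip": 0},{"x": 0.01,"y": 0,"z": 0,"twist": 0,"grip": 0}]'

```text
t: 4.13
ee_pos: [470.1, 125.4, 50.4]
orientation: [0.0, 0.664, 0.748, -0.0]
force: [0.2, -3.1, 0.6]
gripper_width: -0.1
grip_force: 1.5
```

Run:
```python
from h import *
s=env.get_state(); print(s["t"],s["ee_pos"],s["force"])
s=read_camera("side")
b=cv2.resize(s[190:320,300:400],None,fx=6,fy=4.6,interpolation=cv2.INTER_CUBIC)[:598]
cv2.imwrite("pics/c4.png",b)
```

```text
4.1333 [470.10869845 125.42381218  50.39305547] [ 0.15981393 -3.14250048  0.58827575]
```

View pics/c4.png

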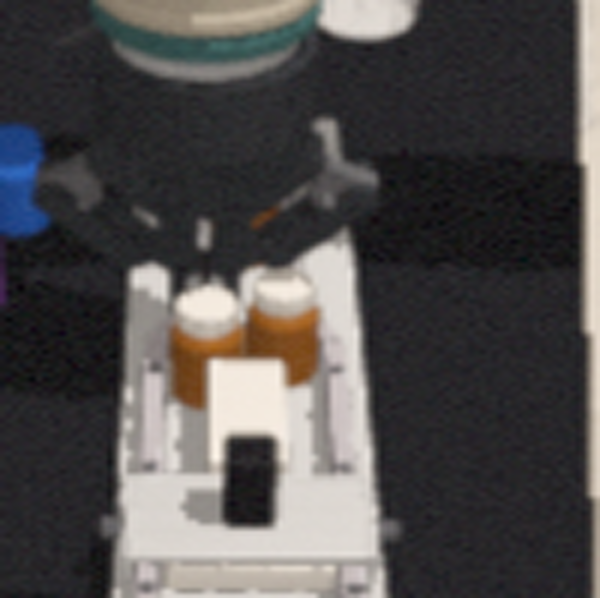

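Left vial and follower move back together, with the left cap now at (208,305). The right vial, cap at (284,290), stays in place. I continue.

Call:
jog_arm --series '[{"x": 0.0025,"y": 0,"z": 0,"twist": 0,"grip": 0},{"x": 0.005,"y": 0,"z": 0,"twist": 0,"grip": 0},{"x": 0.0075,"y": 0,"z": 0,"twist": 0,"grip": 0},{"x": 0.01,"y": 0,"z": 0,"twist": 0,"grip": 0},{"x": 0.0125,"y": 0,"z": 0,"twist": 0,"grip": 0}]'

```text
t: 4.6
ee_pos: [468.6, 137.9, 50.4]
orientation: [-0.0, 0.664, 0.748, 0.0]
force: [0.0, -2.6, 1.0]
gripper_width: -0.3
grip_force: 1.5
```

Call:
jog_arm --series '[{"x": 0.0025,"y": 0,"z": 0,"twist": 0,"grip": 0},{"x": 0.005,"y": 0,"z": 0,"twist": 0,"grip": 0},{"x": 0.0075,"y": 0,"z": 0,"twist": 0,"grip": 0},{"x": 0.0095,"y": 0,"z": 0,"twist": 0,"grip": 0},{"x": 0.0095,"y": 0,"z": 0,"twist": 0,"grip": 0}]'

```text
t: 5.02
ee_pos: [467.5, 147.9, 50.4]
orientation: [-0.0, 0.663, 0.748, 0.0]
force: [0.7, -1.6, 0.6]
gripper_width: -0.0
grip_force: 0.6
```

The left vial is about 34 mm back. Now I release it, rise, and go behind the right vial.

Call:
jog_arm --series '[{"x": -0.004,"y": 0,"z": 0,"twist": 0,"grip": 0},{"x": -0.006,"y": 0,"z": -0.02,"twist": 0,"grip": 0},{"x": -0.006,"y": 0,"z": -0.05,"twist": 0,"grip": 0},{"x": 0.005,"y": -0.018,"z": -0.052,"twist": 0,"grip": 0},{"x": 0.014,"y": -0.036,"z": -0.052,"twist": 0,"grip": 0}]'

```text
t: 5.43
ee_pos: [432.0, 157.9, 104.0]
orientation: [0.001, 0.664, 0.747, 0.003]
force: [-0.8, 0.6, -0.8]
gripper_width: 0.1
grip_force: 0.0
```

Call:
jog_arm --series '[{"x": 0,"y": 0,"z": 0,"twist": 0,"grip": 0},{"x": 0,"y": 0,"z": 0,"twist": 0,"grip": 0},{"x": 0,"y": 0,"z": 0,"twist": 0,"grip": 0}]'

```text
t: 5.68
ee_pos: [430.8, 157.0, 102.4]
orientation: [0.0, 0.664, 0.748, 0.001]
force: [-0.5, -0.4, -0.7]
gripper_width: 0.1
grip_force: 0.0
```

Run:
```python
from h import *
s=env.get_state(); print(s["t"],s["ee_pos"],s["force"])
d=s["ee_pos"][:2]-[452.7,126.6]; print("feeder",d@[.1201,-.9928],d@[.9928,.1201])
s=read_camera("side")
b=cv2.resize(s[190:320,300:400],None,fx=6,fy=4.6,interpolation=cv2.INTER_CUBIC)[:598]
cv2.imwrite("pics/c5.png",b)
```

```text
5.6833 [430.76011243 157.00194753 102.44517343] [-0.53677652 -0.43574176 -0.66709339]
feeder -32.81803400139486 -18.130646483027068
```

View pics/c5.png

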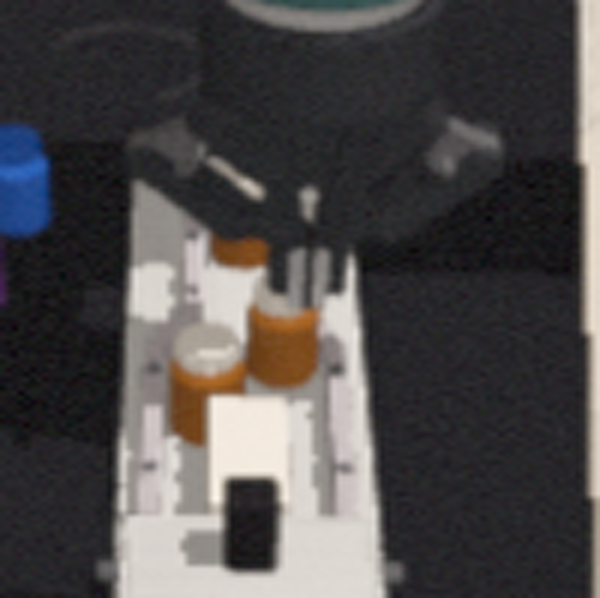

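Side view: the left vial, cap at (208,348), is well back with the nose behind it. The right vial's body is at (284,345), and the fingers hover over the gap behind it. I descend into that gap.

Call:
jog_arm --series '[{"x": 0,"y": 0,"z": 0.02,"twist": 0,"grip": 0},{"x": 0,"y": 0,"z": 0.04,"twist": 0,"grip": 0},{"x": 0,"y": 0,"z": 0.052,"twist": 0,"grip": 0},{"x": 0,"y": 0,"z": 0.052,"twist": 0,"grip": 0},{"x": -0.002,"y": 0,"z": 0.052,"twist": 0,"grip": 0}]'

```text
t: 6.15
ee_pos: [430.5, 154.9, 49.8]
orientation: [-0.0, 0.664, 0.748, -0.0]
force: [0.0, 0.5, 0.6]
gripper_width: -0.1
grip_force: 0.2
```

Call:
jog_arm --series '[{"x": -0.003,"y": 0,"z": 0,"twist": 0,"grip": 0},{"x": -0.006,"y": 0,"z": 0,"twist": 0,"grip": 0},{"x": -0.008,"y": 0,"z": 0,"twist": 0,"grip": 0},{"x": -0.01,"y": 0,"z": 0,"twist": 0,"grip": 0},{"x": -0.012,"y": 0,"z": 0,"twist": 0,"grip": 0}]'

```text
t: 6.57
ee_pos: [432.2, 142.5, 50.8]
orientation: [0.0, 0.664, 0.748, 0.0]
force: [-0.2, 0.4, 1.0]
gripper_width: 0.0
grip_force: 0.1
```

Call:
jog_arm --series '[{"x": -0.003,"y": 0.001,"z": 0,"twist": 0,"grip": 0},{"x": -0.006,"y": 0.003,"z": 0,"twist": 0,"grip": 0},{"x": -0.009,"y": 0.005,"z": 0,"twist": 0,"grip": 0},{"x": -0.012,"y": 0.007,"z": 0,"twist": 0,"grip": 0},{"x": -0.015,"y": 0.009,"z": 0,"twist": 0,"grip": 0}]'

```text
t: 6.98
ee_pos: [442.7, 128.6, 50.4]
orientation: [-0.0, 0.664, 0.748, -0.0]
force: [-0.1, 1.1, 0.7]
gripper_width: 0.3
grip_force: 0.1
```

Run:
```python
from h import *
s=env.get_state(); print(s["t"],s["ee_pos"],s["force"])
s=read_camera("side")
b=cv2.resize(s[190:320,300:400],None,fx=6,fy=4.6,interpolation=cv2.INTER_CUBIC)[:598]
cv2.imwrite("pics/c6.png",b)
```

```text
6.9833 [442.69312732 128.62239155  50.3521775 ] [-0.07191567  1.06460727  0.65773665]
```

View pics/c6.png

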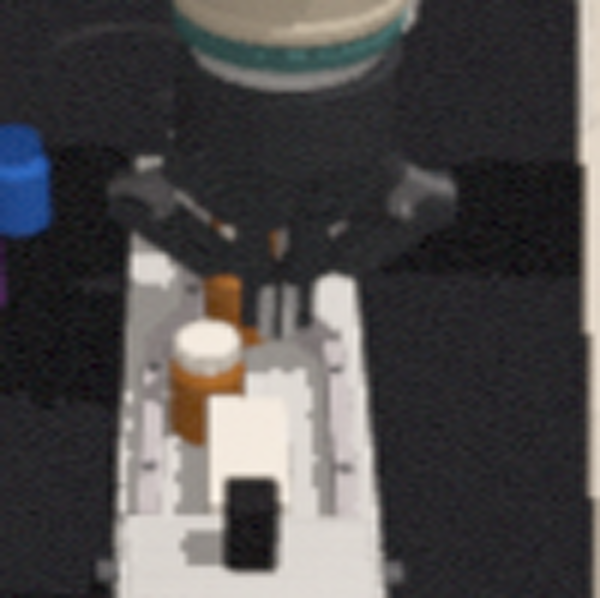

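The fingers, at (283,310), push the right vial, whose amber body peeks out at (245,325), up the taper with about 1 N. I continue into the lane.

Call:
jog_arm --series '[{"x": -0.003,"y": 0.003,"z": 0,"twist": 0,"grip": 0},{"x": -0.006,"y": 0.006,"z": 0,"twist": 0,"grip": 0},{"x": -0.009,"y": 0.008,"z": 0,"twist": 0,"grip": 0},{"x": -0.012,"y": 0.009,"z": 0,"twist": 0,"grip": 0},{"x": -0.015,"y": 0.009,"z": 0,"twist": 0,"grip": 0}]'

```text
t: 7.45
ee_pos: [453.7, 114.9, 50.4]
orientation: [0.0, 0.664, 0.748, 0.0]
force: [0.6, 0.6, -0.8]
gripper_width: 0.5
grip_force: 0.1
```

Call:
jog_arm --series '[{"x": -0.003,"y": 0,"z": 0,"twist": 0,"grip": 0},{"x": -0.006,"y": 0,"z": 0,"twist": 0,"grip": 0},{"x": -0.008,"y": 0,"z": 0,"twist": 0,"grip": 0},{"x": -0.008,"y": 0,"z": 0,"twist": 0,"grip": 0}]'

```text
t: 7.78
ee_pos: [454.1, 106.5, 50.4]
orientation: [0.0, 0.664, 0.748, -0.0]
force: [0.2, -0.1, 0.3]
gripper_width: 0.1
grip_force: 0.0
```

Call:
jog_arm --series '[{"x": 0.004,"y": 0,"z": -0.01,"twist": 0,"grip": 0},{"x": 0.004,"y": 0,"z": -0.045,"twist": 0,"grip": 0},{"x": 0.01,"y": 0,"z": -0.068,"twist": 0,"grip": 0},{"x": 0.045,"y": 0,"z": -0.07,"twist": 0,"grip": 0},{"x": 0.085,"y": 0,"z": -0.07,"twist": 0,"grip": 0}]'

```text
t: 8.2
ee_pos: [445.7, 189.7, 122.0]
orientation: [0.001, 0.666, 0.746, 0.001]
force: [1.1, 0.7, -0.6]
gripper_width: 0.6
grip_force: 0.0
```

Call:
jog_arm --series '[{"x": 0.03,"y": 0,"z": 0,"twist": 0,"grip": 0},{"x": 0.06,"y": 0,"z": 0,"twist": 0,"grip": 0},{"x": 0.085,"y": 0,"z": 0,"twist": 0,"grip": 0},{"x": 0.095,"y": 0,"z": 0,"twist": 0,"grip": 0},{"x": 0.095,"y": 0,"z": 0,"twist": 0,"grip": 0}]'

```text
t: 8.62
ee_pos: [431.9, 289.0, 120.5]
orientation: [-0.001, 0.662, 0.75, 0.001]
force: [-1.0, -0.8, -0.4]
gripper_width: -0.1
grip_force: 0.0
```

Run:
```python
from h import *
s=env.get_state(); print(s["t"],s["ee_pos"],s["force"],s["orientation"])
d=s["ee_pos"][:2]-[452.7,126.6]; print("feeder",d@[.1201,-.9928],d@[.9928,.1201])
t=read_camera("top");s=read_camera("side")
a=cv2.resize(t[195:255,165:325],None,fx=5,fy=5,interpolation=cv2.INTER_CUBIC)
b=cv2.resize(s[190:340,290:400],None,fx=4,fy=2,interpolation=cv2.INTER_CUBIC)
o=np.zeros((600,800,3),np.uint8);o[:300]=a;o[300:,:b.shape[1]]=b
cv2.imwrite("pics/c7.png",o)
```

```text
8.6167 [431.93203745 288.96435574 120.48304382] [-0.98739075 -0.82587209 -0.40832408] [-5.91639970e-04  6.61971224e-01  7.49528527e-01  8.58403679e-04]
feeder -163.68956467720992 -1.118474093096925
```

View pics/c7.png

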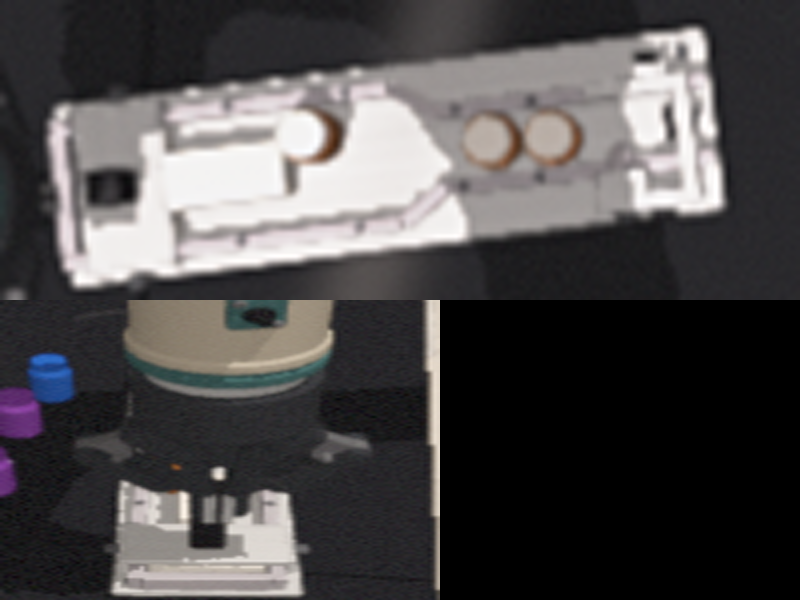

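Top view: the right vial, cap at (490,139), now stands in the lane just behind the lead at (551,137). The left vial is at (308,135) against the nose, and the post is at (112,186). I lower the fingers behind the post.

Call:
jog_arm --series '[{"x": 0.008,"y": 0.001,"z": 0,"twist": -0.2,"grip": 0},{"x": 0.008,"y": 0.001,"z": 0.025,"twist": -0.2,"grip": 0},{"x": 0.008,"y": 0.001,"z": 0.05,"twist": -0.2,"grip": 0},{"x": 0.008,"y": 0.001,"z": 0.053,"twist": -0.2,"grip": 0},{"x": 0.006,"y": 0.001,"z": 0.053,"twist": -0.2,"grip": 0}]'

```text
t: 9.13
ee_pos: [432.5, 290.5, 66.3]
orientation: [-0.0, 0.663, 0.749, -0.002]
force: [-0.1, 0.0, -0.0]
gripper_width: -0.2
grip_force: 0.0
```

Call:
jog_arm --series '[{"x": -0.003,"y": 0,"z": 0,"twist": 0,"grip": 0},{"x": -0.006,"y": 0,"z": 0,"twist": 0,"grip": 0},{"x": -0.009,"y": 0,"z": 0,"twist": 0,"grip": 0},{"x": -0.012,"y": 0,"z": 0,"twist": 0,"grip": 0},{"x": -0.014,"y": 0,"z": 0,"twist": 0,"grip": 0}]'

```text
t: 9.55
ee_pos: [435.5, 278.8, 68.4]
orientation: [0.0, 0.662, 0.749, 0.001]
force: [-0.4, 2.9, 1.4]
gripper_width: -0.1
grip_force: 1.4
```

Call:
jog_arm --series '[{"x": -0.003,"y": 0,"z": 0,"twist": 0,"grip": 0},{"x": -0.006,"y": 0,"z": 0,"twist": 0,"grip": 0},{"x": -0.009,"y": 0,"z": 0,"twist": 0,"grip": 0},{"x": -0.012,"y": 0,"z": 0,"twist": 0,"grip": 0},{"x": -0.015,"y": 0,"z": 0,"twist": 0,"grip": 0}]'

```text
t: 9.97
ee_pos: [436.9, 263.1, 67.5]
orientation: [0.0, 0.662, 0.749, 0.0]
force: [-0.0, 3.0, 2.1]
gripper_width: 0.0
grip_force: 1.5
```

Call:
jog_arm --series '[{"x": -0.003,"y": 0,"z": 0,"twist": 0,"grip": 0},{"x": -0.006,"y": 0,"z": 0,"twist": 0,"grip": 0},{"x": -0.009,"y": 0,"z": 0,"twist": 0,"grip": 0},{"x": -0.012,"y": 0,"z": 0,"twist": 0,"grip": 0},{"x": -0.015,"y": 0,"z": 0,"twist": 0,"grip": 0}]'

```text
t: 10.38
ee_pos: [438.6, 248.1, 67.4]
orientation: [0.0, 0.662, 0.749, 0.0]
force: [0.6, 2.9, 0.9]
gripper_width: -0.2
grip_force: 1.6
```

Call:
jog_arm --series '[{"x": -0.0025,"y": 0,"z": 0,"twist": 0,"grip": 0},{"x": -0.005,"y": 0,"z": 0,"twist": 0,"grip": 0},{"x": -0.0075,"y": 0,"z": 0,"twist": 0,"grip": 0},{"x": -0.01,"y": 0,"z": 0,"twist": 0,"grip": 0}]'

```text
t: 10.72
ee_pos: [439.7, 238.2, 67.4]
orientation: [0.0, 0.662, 0.749, 0.0]
force: [1.7, 3.5, 0.1]
gripper_width: 0.1
grip_force: 1.5
```

Call:
jog_arm --series '[{"x": -0.002,"y": 0,"z": 0,"twist": 0,"grip": 0},{"x": -0.004,"y": 0,"z": 0,"twist": 0,"grip": 0},{"x": -0.006,"y": 0,"z": 0,"twist": 0,"grip": 0},{"x": -0.008,"y": 0,"z": 0,"twist": 0,"grip": 0},{"x": -0.01,"y": 0,"z": 0,"twist": 0,"grip": 0}]'

```text
t: 11.13
ee_pos: [441.0, 228.3, 67.4]
orientation: [0.0, 0.662, 0.749, 0.0]
force: [0.7, 3.6, 1.3]
gripper_width: 0.2
grip_force: 1.5
```

Call:
jog_arm --series '[{"x": -0.002,"y": 0,"z": 0,"twist": 0,"grip": 0},{"x": -0.004,"y": 0,"z": 0,"twist": 0,"grip": 0},{"x": -0.006,"y": 0,"z": 0,"twist": 0,"grip": 0},{"x": -0.008,"y": 0,"z": 0,"twist": 0,"grip": 0},{"x": -0.01,"y": 0,"z": 0,"twist": 0,"grip": 0}]'

```text
t: 11.55
ee_pos: [442.1, 218.4, 67.4]
orientation: [-0.0, 0.662, 0.749, 0.0]
force: [1.3, 3.4, 0.4]
gripper_width: -0.2
grip_force: 1.6
```

Run:
```python
from h import *
s=env.get_state(); print(s["t"],s["ee_pos"],s["force"])
t=read_camera("top")
cv2.imwrite("pics/c8.png",cv2.resize(t[195:255,165:325],None,fx=5,fy=5,interpolation=cv2.INTER_CUBIC))
```

```text
11.55 [442.11792616 218.44139607  67.40796864] [1.28559363 3.38227727 0.37804028]
```

View pics/c8.png

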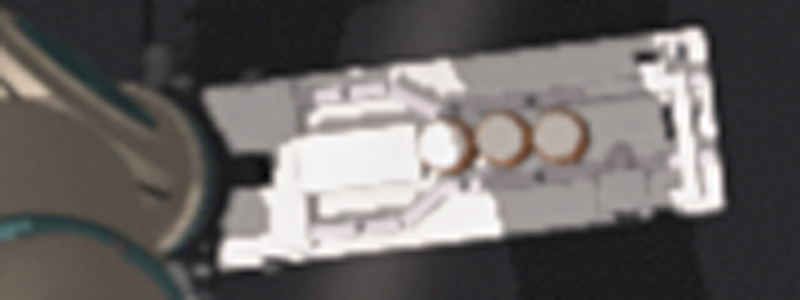

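All three stand in single file at caps (446,144), (503,138) and (560,136), with the nose behind them and a push of about 3.5 N. I go on more slowly towards the detent.

Call:
jog_arm --series '[{"x": -0.0015,"y": 0,"z": 0,"twist": 0,"grip": 0},{"x": -0.003,"y": 0,"z": 0,"twist": 0,"grip": 0},{"x": -0.0045,"y": 0,"z": 0,"twist": 0,"grip": 0},{"x": -0.006,"y": 0,"z": 0,"twist": 0,"grip": 0},{"x": -0.0075,"y": 0,"z": 0,"twist": 0,"grip": 0}]'

```text
t: 12.02
ee_pos: [442.9, 210.9, 67.3]
orientation: [-0.0, 0.662, 0.749, -0.0]
force: [-0.4, 3.6, 1.0]
gripper_width: -0.1
grip_force: 1.5
```

Call:
jog_arm --series '[{"x": -0.001,"y": 0,"z": 0,"twist": 0,"grip": 0},{"x": -0.002,"y": 0,"z": 0,"twist": 0,"grip": 0},{"x": -0.003,"y": 0,"z": 0,"twist": 0,"grip": 0},{"x": -0.004,"y": 0,"z": 0,"twist": 0,"grip": 0}]'

```text
t: 12.35
ee_pos: [443.4, 207.0, 67.3]
orientation: [-0.0, 0.662, 0.749, -0.0]
force: [0.3, 3.8, 0.8]
gripper_width: 0.0
grip_force: 1.5
```

Call:
jog_arm --series '[{"x": -0.001,"y": 0,"z": 0,"twist": 0,"grip": 0},{"x": -0.002,"y": 0,"z": 0,"twist": 0,"grip": 0},{"x": -0.003,"y": 0,"z": 0,"twist": 0,"grip": 0}]'

```text
t: 12.6
ee_pos: [443.8, 204.1, 67.4]
orientation: [-0.0, 0.662, 0.749, -0.0]
force: [-0.2, 3.5, 0.0]
gripper_width: 0.1
grip_force: 1.6
```

Call:
jog_arm --series '[{"x": -0.001,"y": 0,"z": 0,"twist": 0,"grip": 0},{"x": -0.002,"y": 0,"z": 0,"twist": 0,"grip": 0},{"x": -0.003,"y": 0,"z": 0,"twist": 0,"grip": 0}]'

```text
t: 12.85
ee_pos: [444.0, 202.4, 67.4]
orientation: [-0.001, 0.662, 0.749, 0.001]
force: [-0.9, 6.4, -0.6]
gripper_width: -0.0
grip_force: 3.2
```

Call:
jog_arm --series '[{"x": -0.0005,"y": 0,"z": 0,"twist": 0,"grip": 0},{"x": -0.001,"y": 0,"z": 0,"twist": 0,"grip": 0},{"x": -0.0015,"y": 0,"z": 0,"twist": 0,"grip": 0}]'

```text
t: 13.1
ee_pos: [444.1, 201.2, 67.4]
orientation: [-0.001, 0.662, 0.75, 0.001]
force: [-1.2, 6.7, -0.8]
gripper_width: 0.0
grip_force: 3.3
```

Call:
jog_arm --series '[{"x": -0.0005,"y": 0,"z": 0,"twist": 0,"grip": 0},{"x": -0.001,"y": 0,"z": 0,"twist": 0,"grip": 0},{"x": -0.0015,"y": 0,"z": 0,"twist": 0,"grip": 0}]'

```text
t: 13.35
ee_pos: [444.3, 199.7, 67.4]
orientation: [-0.001, 0.662, 0.75, 0.001]
force: [-1.0, 5.7, -0.2]
gripper_width: -0.1
grip_force: 3.2
```

Call:
jog_arm --series '[{"x": -0.001,"y": 0,"z": 0,"twist": 0,"grip": 0},{"x": -0.002,"y": 0,"z": 0,"twist": 0,"grip": 0},{"x": -0.003,"y": 0,"z": 0,"twist": 0,"grip": 0}]'

```text
t: 13.6
ee_pos: [444.6, 196.4, 67.4]
orientation: [-0.001, 0.662, 0.75, 0.001]
force: [-1.0, 5.8, -0.5]
gripper_width: 0.1
grip_force: 2.9
```

Call:
jog_arm --series '[{"x": -0.001,"y": 0,"z": 0,"twist": 0,"grip": 0},{"x": -0.002,"y": 0,"z": 0,"twist": 0,"grip": 0},{"x": -0.002,"y": 0,"z": 0,"twist": 0,"grip": 0}]'

```text
t: 13.85
ee_pos: [444.9, 193.8, 67.4]
orientation: [-0.0, 0.662, 0.749, 0.0]
force: [-1.5, 5.0, -0.6]
gripper_width: -0.1
grip_force: 2.3
```

Call:
jog_arm --series '[{"x": -0.001,"y": 0,"z": 0,"twist": 0,"grip": 0},{"x": -0.002,"y": 0,"z": 0,"twist": 0,"grip": 0},{"x": -0.003,"y": 0,"z": 0,"twist": 0,"grip": 0}]'

```text
t: 14.1
ee_pos: [445.3, 191.2, 67.4]
orientation: [-0.0, 0.662, 0.749, 0.0]
force: [-1.3, 6.0, -1.4]
gripper_width: 0.0
grip_force: 3.0
```

Call:
jog_arm --series '[{"x": -0.0005,"y": 0,"z": 0,"twist": 0,"grip": 0},{"x": -0.001,"y": 0,"z": 0,"twist": 0,"grip": 0},{"x": -0.0015,"y": 0,"z": 0,"twist": 0,"grip": 0}]'

```text
t: 14.35
ee_pos: [445.5, 189.6, 67.4]
orientation: [-0.0, 0.662, 0.749, 0.0]
force: [-1.2, 5.9, -0.6]
gripper_width: -0.3
grip_force: 2.6
```

Run:
```python
from h import *
s=env.get_state(); print(s["t"],s["ee_pos"],s["force"])
t=read_camera("top")
# cap centres: bright grey, in an unwrapped strip along the lane, z=75
f=np.array([.1201,-.9928]);l=np.array([.9928,.1201])
g=cv2.cvtColor(t,cv2.COLOR_BGR2HSV)
xs=np.arange(20,150,2)
for y in(0,):
    P=np.array([[*(np.array([452.7,127])+x*f+y*l),75] for x in xs]); uv=proj("top",P).astype(np.float32)
    v=cv2.remap(t,uv[:,0].copy(),uv[:,1].copy(),cv2.INTER_LINEAR).reshape(-1,3).astype(int)
    print([(int(x),int(a[0]),int(a[2])) for x,a in zip(xs,v)])
```

```text
14.35 [445.50099237 189.59653998  67.39562257] [-1.21228693  5.89622539 -0.6155169 ]
[(20, 239, 241), (22, 240, 241), (24, 240, 242), (26, 241, 242), (28, 241, 242), (30, 241, 242), (32, 241, 243), (34, 242, 243), (36, 243, 244), (38, 243, 244), (40, 237, 239), (42, 193, 207), (44, 212, 223), (46, 234, 238), (48, 225, 231), (50, 189, 204), (52, 166, 184), (54, 166, 184), (56, 166, 185), (58, 168, 187), (60, 169, 187), (62, 165, 181), (64, 134, 154), (66, 85, 128), (68, 67, 111), (70, 94, 127), (72, 146, 170), (74, 167, 186), (76, 169, 187), (78, 168, 187), (80, 167, 186), (82, 167, 186), (84, 166, 186), (86, 168, 187), (88, 170, 189), (90, 167, 185), (92, 141, 165), (94, 91, 129), (96, 48, 108), (98, 88, 139), (100, 136, 169), (102, 163, 185), (104, 169, 188), (106, 168, 187), (108, 168, 186), (110, 167, 186), (112, 168, 187), (114, 169, 187), (116, 169, 186), (118, 159, 178), (120, 114, 148), (122, 81, 123), (124, 93, 124), (126, 132, 144), (128, 154, 160), (130, 154, 160), (132, 135, 140), (134, 91, 94), (136, 61, 63), (138, 75, 78), (140, 129, 134), (142, 151, 158), (144, 151, 157), (146, 128, 132), (148, 112, 116)]
```

Call:
jog_arm --series '[{"x": -0.0007,"y": 0,"z": 0,"twist": 0,"grip": 0},{"x": -0.0014,"y": 0,"z": 0,"twist": 0,"grip": 0},{"x": -0.002,"y": 0,"z": 0,"twist": 0,"grip": 0}]'

```text
t: 14.65
ee_pos: [445.8, 186.9, 67.4]
orientation: [-0.0, 0.662, 0.749, -0.0]
force: [-0.0, 4.3, -0.6]
gripper_width: -0.0
grip_force: 2.2
```

Call:
jog_arm --series '[{"x": -0.0007,"y": 0,"z": 0,"twist": 0,"grip": 0},{"x": -0.0014,"y": 0,"z": 0,"twist": 0,"grip": 0},{"x": -0.002,"y": 0,"z": 0,"twist": 0,"grip": 0}]'

```text
t: 14.9
ee_pos: [446.1, 184.2, 67.3]
orientation: [0.0, 0.663, 0.749, -0.0]
force: [-0.8, 2.6, 0.2]
gripper_width: -0.4
grip_force: 1.6
```

```bash
cat > prof.py <<'E'
from h import *
s=env.get_state(); print(s["t"],s["ee_pos"],s["force"])
t=read_camera("top")
f=np.array([.1201,-.9928]);l=np.array([.9928,.1201])
xs=np.arange(20,150,.5)
P=np.array([[*(np.array([452.7,127])+x*f),75] for x in xs]); uv=proj("top",P).astype(np.float32)
v=cv2.remap(t,uv[:,0].copy(),uv[:,1].copy(),cv2.INTER_LINEAR).reshape(-1,3)[:,0].astype(float)
b=(v>120)&(v<=255); e=np.flatnonzero(np.diff(b.astype(int)))
print([(float(xs[i]),"up" if b[i+1] else "dn") for i in e])
E
python3 prof.py
```

```text
14.9 [446.12685591 184.21912689  67.33852572] [-0.84207761  2.58947721  0.2373752 ]
[(70.0, 'dn'), (76.0, 'up'), (97.5, 'dn'), (104.5, 'up'), (125.0, 'dn'), (139.5, 'up'), (146.0, 'dn')]
```

Call:
jog_arm --series '[{"x": -0.0007,"y": 0,"z": 0,"twist": 0,"grip": 0},{"x": -0.0014,"y": 0,"z": 0,"twist": 0,"grip": 0},{"x": -0.002,"y": 0,"z": 0,"twist": 0,"grip": 0}]'

```text
t: 15.2
ee_pos: [446.4, 182.4, 67.3]
orientation: [0.0, 0.662, 0.749, -0.0]
force: [-1.2, 2.5, -1.3]
gripper_width: -0.0
grip_force: 1.4
```

```bash
python3 prof.py
```

```text
15.2 [446.35541209 182.43440686  67.33086816] [-1.21604849  2.45587663 -1.34212837]
[(72.0, 'dn'), (78.0, 'up'), (100.0, 'dn'), (108.5, 'up'), (129.0, 'dn'), (139.5, 'up'), (146.0, 'dn')]
```

Call:
jog_arm --series '[{"x": -0.0005,"y": 0,"z": 0,"twist": 0,"grip": 0},{"x": -0.001,"y": 0,"z": 0,"twist": 0,"grip": 0},{"x": -0.0015,"y": 0,"z": 0,"twist": 0,"grip": 0}]'

```text
t: 15.5
ee_pos: [446.5, 181.2, 67.3]
orientation: [-0.0, 0.662, 0.749, -0.0]
force: [-0.7, 3.5, -0.8]
gripper_width: -0.1
grip_force: 1.4
```

```bash
python3 prof.py
```

```text
15.5 [446.50488622 181.19615554  67.3452012 ] [-0.72140171  3.50227673 -0.77477454]
[(73.0, 'dn'), (79.5, 'up'), (101.5, 'dn'), (108.5, 'up'), (129.0, 'dn'), (139.5, 'up'), (146.0, 'dn')]
```

Lead is still at 118.8 and the gap is almost closed. I take half-millimetre steps until I feel the stop.

Call:
jog_arm --series '[{"x": -0.0004,"y": 0,"z": 0,"twist": 0,"grip": 0},{"x": -0.0008,"y": 0,"z": 0,"twist": 0,"grip": 0},{"x": -0.0008,"y": 0,"z": 0,"twist": 0,"grip": 0}]'

```text
t: 15.8
ee_pos: [446.6, 180.5, 67.4]
orientation: [-0.0, 0.662, 0.749, -0.0]
force: [-1.8, 2.6, 0.5]
gripper_width: -0.1
grip_force: 1.5
```

```bash
python3 prof.py
```

```text
15.8 [446.60028435 180.54068905  67.35869782] [-1.76852128  2.62579757  0.48572515]
[(73.0, 'dn'), (79.5, 'up'), (102.0, 'dn'), (108.5, 'up'), (129.0, 'dn'), (139.5, 'up'), (146.0, 'dn')]
```

Call:
jog_arm --series '[{"x": -0.0004,"y": 0,"z": 0,"twist": 0,"grip": 0},{"x": -0.0006,"y": 0,"z": 0,"twist": 0,"grip": 0},{"x": -0.0006,"y": 0,"z": 0,"twist": 0,"grip": 0}]'

```text
t: 16.1
ee_pos: [446.7, 180.5, 67.4]
orientation: [-0.0, 0.662, 0.749, 0.0]
force: [-2.0, 4.2, -0.5]
gripper_width: -0.1
grip_force: 2.3
```

Call:
jog_arm --series '[{"x": -0.0003,"y": 0,"z": 0,"twist": 0,"grip": 0},{"x": -0.0005,"y": 0,"z": 0,"twist": 0,"grip": 0},{"x": -0.0005,"y": 0,"z": 0,"twist": 0,"grip": 0}]'

```text
t: 16.35
ee_pos: [446.6, 180.4, 67.4]
orientation: [-0.0, 0.662, 0.749, 0.0]
force: [-2.9, 4.6, -0.2]
gripper_width: 0.0
grip_force: 2.7
```

```bash
python3 prof.py
```

```text
16.35 [446.6446276  180.42787012  67.39169769] [-2.93972534  4.61923993 -0.18135215]
[(73.0, 'dn'), (80.0, 'up'), (102.0, 'dn'), (108.5, 'up'), (129.0, 'dn'), (139.5, 'up'), (146.0, 'dn')]
```

The row is home: the force rises and nothing moves. I back off and rise.

Call:
jog_arm --series '[{"x": 0.004,"y": 0,"z": 0,"twist": 0,"grip": 0},{"x": 0.015,"y": 0,"z": 0,"twist": 0,"grip": 0},{"x": 0.02,"y": 0,"z": -0.02,"twist": 0,"grip": 0},{"x": 0.02,"y": 0,"z": -0.06,"twist": 0,"grip": 0},{"x": 0.02,"y": 0,"z": -0.06,"twist": 0,"grip": 0}]'

```text
t: 16.82
ee_pos: [447.5, 201.6, 132.1]
orientation: [0.002, 0.662, 0.749, 0.004]
force: [0.9, -0.5, 0.4]
gripper_width: -0.0
grip_force: 0.0
```

Call:
jog_arm --series '[{"x": 0.04,"y": 0,"z": -0.02,"twist": 0,"grip": 0},{"x": 0.04,"y": 0,"z": -0.02,"twist": 0,"grip": 0},{"x": 0.04,"y": 0,"z": -0.02,"twist": 0,"grip": 0},{"x": 0.04,"y": 0,"z": -0.02,"twist": 0,"grip": 0}]'

```text
t: 17.15
ee_pos: [439.7, 238.7, 147.4]
orientation: [0.001, 0.662, 0.749, -0.0]
force: [-0.6, 0.2, 0.3]
gripper_width: -0.2
grip_force: 0.0
```

```bash
python3 prof.py
```

```text
17.15 [439.70170909 238.72302392 147.35235446] [-0.57349691  0.1904966   0.26075024]
[(51.5, 'dn'), (52.5, 'up'), (73.0, 'dn'), (80.0, 'up'), (102.0, 'dn'), (108.5, 'up'), (129.0, 'dn'), (139.5, 'up'), (146.0, 'dn')]
```

```bash
python3 -c "
from cell import env
print(env.finish_job())"
```

```text
the job is handed in; nothing more can be done
None
```

The job is handed in at about 17 s. By the final top-camera check and the contact forces, the lead vial has snapped past the detent onto the stop, the other two are closed up behind it in single file with the follower's nose against the last, and the arm is clear; no verdict came back.

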